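Return leftover panel parts to stock and book them in

ROBOT

A 6-joint arm with a two-finger parallel gripper is mounted at the origin on the work surface. World frame = base frame: x ahead of the robot, y to its left, z up, the work surface at z = 0. Lengths are in m, angles in rad, forces in N, time in s.
With the tool pointing down it reaches from about 0.25 to 0.725 m from the base axis. Payload 4 kg.
Tool frame: the origin (TCP) lies between the finger pads; the fingertips stand 11 mm ahead of it and the grasp point (between the pads) lies 8 mm behind it (bot.tip_extent is the distance from the TCP to the fingertips, in m); z points along the fingers, y is the line along which they close (so a half turn about z gives the same grasp; the last joint's range is limited). The gripper opens to 85 mm and grips with 20 to 120 N. Pads are 22 mm wide; open, the fingers measure 114 mm over their backs; the gripper's body (76 mm by 85 mm) begins 54 mm behind the grasp point. The pads swing forward as they close: fully open they stand 13 mm farther back than shut.
Start: joints at [1.119, 0.241, 0.005, 1.335, 0, 1.571], TCP at [0.218, 0.45, 0.242] pointing down, gripper open.
Joint ranges: [-2.72, 2.72], [-1.05, 1.87], [-1.09, 1.28], [-1.99, 2.15], [-1.42, 1.44], [-3.14, 3.14]. Speed limits (rad/s): [2.79, 2.79, 3.14, 3.14, 3.14, 3.14].

INTERFACE

Orientations are given as a unit quaternion [x, y, z, w].
In Python, from workcell import bot gives the robot as it stands. The module is installed in compiled form; this text tells all that it offers.
- The arm moves only by the tool drive_tool, never from a script. Its argument "rows" is a list of rows, each an object of numbers: "dx", "dy", "dz": the shift along the tool's x, y, z in units of 50 mm (1.0 is 50 mm); "wx", "wy", "wz": the turn, a rotation vector about the tool's x, y, z in units of 5 degrees (1.0 is 5 degrees); "hand": the finger opening in mm, from 0 to 85.4. A call has 1 to 20 rows; each row is the pose to reach, as a shift and turn from the pose commanded when the call began, along the tool's axes at that moment; what a row does not reach only later rows make up. A row lasts 1/10 s, in which the tool goes at most 50 mm and 8.59 degrees, less where a joint would pass 70% of its speed; a pose out of reach is approached as far as the arm can. A call with a gripper value outside its range is refused whole. The fingers move at their own pace and stop on an object; the grip force is fixed at half the most. Time passes only in rows, so rows that repeat a pose let the fingers close. It gives the time, the measured TCP pose, the force, the opening and the grip force at its end, in the units of the state.
- bot.get_obs(): the state, without advancing time (a new reading comes with each control period).
- bot.camera(name): name is "scene" or "top"; returns the picture (480x640x3 uint8, red, green, blue); there is no depth.
- bot.get_calibration(name): a dict with "vfov" (degrees; the focal length in pixels is half the picture's height over the tangent of half this angle, whatever the lens; pixels are square), "cx", "cy" (the principal point, pixels), "origin" and "rotation" of the camera in the world. Camera axes: x right, y up, looking along -z (the intrinsics and any distortion apply to the point x, -y, -z); pixel columns grow to the right and rows downward; lengths in m; the calibration is good to about 2 mm. A picture is of the moment at which its call begins. get_calibration takes no time and is no camera call.
- bot.job_done(): hands the job in; it is judged then, once.
Trained networks look in the newest picture that a camera, given by its name, has taken for a name from the list of things; names that differ only in an ending like _2 or _b are one class to them, and where a whole thing is asked for, a point or a joint stands for the part that bears it (a point fixed in the world has none). Each returns a list of dicts, best first, with "score" (0 to 1); they miss things now and then, are a little off and sometimes report something else, mostly with a low value. They report only what shows in the picture. A call takes as long as a camera call.
- bot.look_for(camera, thing): "extent" ([centre column, centre row, width, height] in pixels, round what is visible of it).
- bot.outline_of(camera, thing): "region" (480x640 bool, what is visible of it) and "extent" ([centre column, centre row, width, height] in pixels, round what is visible of it).
The state is a dict: "clock": time; "joint_pos": joint angles; "joint_vel": joint speeds; "tau": joint torques, N m; "eef_pos": TCP position; "tool_rot": TCP orientation; "ft_force": force on the tool from outside, world axes, zero at the start; "ft_torque": the same for the moment, N m; "grip_width": finger opening in m; "grasp_force": force on a finger pad.
Only numpy, scipy, OpenCV 4.12 (cv2) and the standard library are available. Lean on these libraries where they do the work, as an engineer would, in place of code of your own. Each camera call takes 0.05 s, during which the arm holds its last target. There are 200 camera calls.

TASK

Clear the leftovers of the panel job: put the loose breaker and the two loose relays into the bins that already hold a sample of their own kind, setting them down inside rather than dropping them. Then pick up the scanner and hold it level about 5 cm over the barcode on the job card, its window centred on the barcode and its wide head across all the bars, steady for a good second, and lay it back down along the middle of its mat. Leave the tape, the jar and the screwdriver alone.

Things in the scene. Friction and masses are not known exactly. Their poses are not given: they have to be found in the camera images.
- breaker: loose two-pole circuit breaker, white plastic, standing on its rail side: 85 mm long (x) by 36 mm wide (y), 44 mm high at its ends, a middle step 45 mm long (x) and 36 mm wide rising to 66 mm, black toggle on top to 73 mm (the toggle is only seen). Origin: centre of the underside; z up. About 220 g; grasp across its 36 mm width.
- relay_1: loose plug-in relay, an upright white plastic block with a black foot, 28 (x) by 22 (y) by 36 mm high. Origin: centre of the underside; z up. About 45 g.
- relay_2: second loose relay, the same as relay_1.
- bin_breakers: fixed open grey plastic bin for breakers, outside 170 (x) by 170 (y) by 45 mm high, walls and floor 4 mm. Origin: centre of the underside on the bench. A fixed sample breaker stands inside at the far end, lying along the bin's y, from x = +38 to +74 mm, y = -43 to +43 mm, up to 77 mm above the bench; the rest of the bin is free.
- bin_relays: fixed open bin for relays, the same grey bin (170 x 170 x 45 mm, walls and floor 4 mm, origin: centre of the underside). Two fixed sample relays stand inside at the far end, from x = +49 to +71 mm, centred at y = +20 and -25 mm, their tops 40 mm above the bench; the rest is free.
- scanner: loose grey barcode scanner lying level on its mat, 180 g. Origin: underside, below the centre of mass; x points along the handle to the head, z up. Handle 28 mm wide (y), x = -75 to +30 mm, z = 18 to 46 mm, on a tail foot; head x = 30 to 70 mm, 64 mm wide (y), z = 0 to 46 mm. It reads straight down (-z) along a line parallel to its y.
- scanner_grip (a point): point in the middle of the scanner's handle at its centre of mass, 32 mm above the scanner's underside: grasp here across the 28 mm width (y).
- scanner_window (a point): centre of the scanner's black reading window, on the underside of its head, 50 mm ahead (x) of the scanner's origin.
- card: fixed job card on a flat aluminium plate, 105 (x) by 150 (y) by 4 mm, level on the bench. Origin: centre of the underside. The barcode's row of bars runs along the card's y.
- barcode (a point): centre of the barcode printed on the card, 5 mm above the bench; the barcode is 62 mm along the card's y and 30 mm along x.
- mat: fixed black rubber mat, the scanner's place, 200 (x) by 110 (y) by 3 mm thick. Origin: centre of the underside.
- tape: bystander: loose roll of black tape lying flat, 84 mm across, 19 mm high; origin: centre of the underside.
- jar: bystander: loose closed jar, 52 mm across, about 62 mm high; origin: centre of the underside.
- screwdriver: bystander: loose screwdriver lying on the bench along its x, about 200 mm long.

How it is judged:
On the way, in this order (a step that is already met when the one before it is completed fails the run):
1. the breaker lies in the breaker bin and both relays in the relay bin, let go and at rest (x of breaker in the frame of bin_breakers between -0.083 and 0.083 m and y of breaker in the frame of bin_breakers between -0.083 and 0.083 m and height (world z) of breaker between -0.005 and 0.05 m and linear speed of each of breaker, relay_1, relay_2 below 0.03 m/s and contact force between each of breaker, relay_1, relay_2 and the fingers below 0.05 N and contact force between breaker and bin_breakers above 0.05 N and x of relay_1 in the frame of bin_relays between -0.083 and 0.083 m and y of relay_1 in the frame of bin_relays between -0.083 and 0.083 m and height (world z) of relay_1 between -0.005 and 0.042 m and contact force between each of relay_1, relay_2 and bin_relays above 0.05 N and x of relay_2 in the frame of bin_relays between -0.083 and 0.083 m and y of relay_2 in the frame of bin_relays between -0.083 and 0.083 m and height (world z) of relay_2 between -0.005 and 0.042 m), for 0.2 s.
2. scanner held still 0.8 s, within 15 degrees of level, window 20 to 100 mm above the barcode and within 20 mm of its centre in x and y, its y within 17 degrees of the card's y, either way (x of scanner_window in the frame of barcode between -0.02 and 0.02 m and y of scanner_window in the frame of barcode between -0.02 and 0.02 m and z of scanner_window in the frame of barcode between 0.02 and 0.1 m and angle between scanner's own z axis and vertical below 0.26 rad and angle between the y axis of scanner and the y axis of card, either way round below 0.3 rad and linear speed of scanner below 0.03 m/s and angular speed of scanner below 0.3 rad/s and contact force between scanner and the fingers above 0.5 N), for 0.8 s.
At the end, for the whole second after the job is handed in: the breaker rests in the breaker bin and both relays in the relay bin (origins inside the walls, under 50 and 42 mm high); the scanner lies level on its mat, origin within 40 mm of the mat's centre, lengths within 0.4 rad; all at rest and let go (all of step 1 and horizontal distance between scanner and mat below 0.04 m and angle between the x axis of scanner and the x axis of mat, either way round below 0.4 rad and height (world z) of scanner below 0.012 m and angle between scanner's own z axis and vertical below 0.1 rad and linear speed of scanner below 0.03 m/s); the robot touches nothing.
It fails at once if the tape, the jar or the screwdriver is moved by more than 30 mm (distance of any of tape, jar, screwdriver from where it was at the start of the episode above 0.03 m).
It fails at once if a part or the scanner is dropped or thrown: untouched by the fingers and faster than 1 m/s (a fall of about 50 mm) ((contact force between breaker and the fingers below 0.01 N and linear speed of breaker above 1 m/s) or (contact force between relay_1 and the fingers below 0.01 N and linear speed of relay_1 above 1 m/s) or (contact force between relay_2 and the fingers below 0.01 N and linear speed of relay_2 above 1 m/s) or (contact force between scanner and the fingers below 0.01 N and linear speed of scanner above 1 m/s)).
It also fails if it takes over 72 s, if anything falls off the work surface, if the arm or the gripper's body presses on something with over 40 N, if the wrist force passes 120 N, or if a joint passes its speed limit or range.

## Working session

There is one attempt and no reset: what is moved stays moved. The work goes in short steps, Python scripts to look and compute and a tool call to move; the robot and the scene stay as the last step left them, time stands still between calls to the robot, and variables do not carry over. Pictures are saved under pics/ and viewed, at most 10 in all, crops included, and the job is handed in when it is done.

Besides the shell and the picture viewer there is one more tool, called after "Request:" by a JSON object that holds its "method" and its "body", one argument or row to a line. drive_tool: Moves the arm, as the interface text tells. Its arguments: {"type":"object","properties":{"rows":{"type":"array","items":{"type":"object","properties":{"dx":{"type":"number"},"dy":{"type":"number"},"dz":{"type":"number"},"wx":{"type":"number"},"wy":{"type":"number"},"wz":{"type":"number"},"hand":{"type":"number"}}}}},"required":["rows"]}

```bash
mkdir -p pics
cat > h.py <<'E'
import numpy as np, cv2
from workcell import bot
def ray(cam,u,v):
    c=bot.get_calibration(cam); f=240/np.tan(np.radians(c['vfov'])/2)
    d=np.array([(u-c['cx'])/f,-(v-c['cy'])/f,-1]); return np.array(c['origin']),np.array(c['rotation']).reshape(3,3)@d
def at(cam,u,v,z):
    o,d=ray(cam,u,v); return o+d*(z-o[2])/d[2]
def pic(cam,n):
    im=bot.camera(cam); cv2.imwrite(f'pics/{n}.png',im[:,:,::-1]); return im
E
python3 - <<'E'
from h import *
for c in('scene','top'):
    pic(c,c+'0'); print(bot.get_calibration(c))
H=dict(breaker=.05,relay_1=.036,bin_breakers=.045,bin_relays=.045,scanner=.046,card=.004,barcode=.005,mat=.003,tape=.019,jar=.062,screwdriver=.02)
for t,z in H.items():
    for r in bot.outline_of('top',t)[:4]:
        m=r['region'].astype(np.uint8)
        if m.sum()<5: continue
        cs=max(cv2.findContours(m,0,2)[0],key=cv2.contourArea).reshape(-1,2)
        P=np.array([at('top',u,v,z)[:2] for u,v in cs],np.float32)
        (c,s,a)=cv2.minAreaRect(P)
        print(t,round(r['score'],2),np.round(r['extent']),np.round(c,3),np.round(s,3),round(a,1))
print(bot.get_obs()['tool_rot'],bot.get_obs()['clock'])
E
```

```text
{'vfov': 42.45774171607092, 'cx': 316.8592686396779, 'cy': 240.5370494712687, 'origin': array([ 1.174289  , -0.63815731,  0.78406511]), 'rotation': array([0.39293097, 0.15027958, 0.32738006, 0.84607541])}
{'vfov': 50.95031460398606, 'cx': 314.2454659122781, 'cy': 244.6346052833514, 'origin': array([0.41240797, 0.01686874, 1.24708007]), 'rotation': array([ 0.04969687, -0.06267645, -0.69662304,  0.71296439])}Traceback (most recent call last):
  File "<stdin>", line 10, in <module>
  File "h.py", line 7, in at
    o,d=ray(cam,u,v); return o+d*(z-o[2])/d[2]
        ~~~^^^^^^^^^
  File "h.py", line 5, in ray
    d=np.array([(u-c['cx'])/f,-(v-c['cy'])/f,-1]); return np.array(c['origin']),np.array(c['rotation']).reshape(3,3)@d
                                                                                ~~~~~~~~~~~~~~~~~~~~~~~~~~~~~~~^^^^^
ValueError: cannot reshape array of size 4 into shape (3,3)
```

```bash
sed -i "s/np.array(c\['rotation'\]).reshape(3,3)@d/R.from_quat(c['rotation']).as_matrix()@d/; 1a from scipy.spatial.transform import Rotation as R" h.py
cat >> h.py <<'E'
def meas(t,z,cam='top',n=4):
    for r in bot.outline_of(cam,t)[:n]:
        m=r['region'].astype(np.uint8)
        if m.sum()<5: continue
        cs=max(cv2.findContours(m,0,2)[0],key=cv2.contourArea).reshape(-1,2)
        P=np.array([at(cam,u,v,z)[:2] for u,v in cs],np.float32)
        (c,s,a)=cv2.minAreaRect(P)
        print(t,round(r['score'],2),np.round(r['extent']),np.round(c,3),np.round(s,3),round(a,1))
E
python3 - <<'E'
from h import *
pic('top','top1')
H=dict(breaker=.05,relay_1=.036,bin_breakers=.045,bin_relays=.045,scanner=.046,card=.004,barcode=.005,mat=.003,tape=.019,jar=.062,screwdriver=.02)
for t,z in H.items(): meas(t,z)
o=bot.get_obs();print(R.from_quat(o['tool_rot']).as_matrix().round(3),o['clock'])
E
```

```text
breaker 0.58 [258. 312.  32.  42.] [0.441 0.129] [0.088 0.042] 34.5
relay_1 0.61 [365. 319.  10.  14.] [ 0.433 -0.123] [0.025 0.031] 45.5
bin_breakers 0.68 [263. 238.  77.  76.] [0.623 0.128] [0.179 0.17 ] 2.8
bin_relays 0.87 [372. 236.  75.  77.] [ 0.633 -0.14 ] [0.175 0.177] 86.3
scanner 0.96 [465. 294.  35.  56.] [ 0.493 -0.358] [0.071 0.144] 74.9
scanner 0.19 [172. 204.  27.  28.] [0.697 0.344] [0.069 0.049] 46.9
scanner 0.15 [170. 292.  61.  51.] [0.484 0.341] [0.105 0.15 ] 9.6
card 0.64 [167. 294.  61.  51.] [0.488 0.351] [0.107 0.153] 10.8
card 0.43 [258. 313.  31.  38.] [0.442 0.134] [0.088 0.041] 35.0
barcode 0.71 [171. 292.  65.  52.] [0.488 0.353] [0.108 0.153] 10.5
mat 0.64 [452. 222.  35.  35.] [ 0.679 -0.35 ] [0.083 0.085] 1.4
mat 0.58 [458. 296.  61.  83.] [ 0.495 -0.363] [0.112 0.202] 74.7
mat 0.34 [168. 295.  64.  53.] [0.488 0.351] [0.108 0.153] 11.4
tape 0.64 [452. 223.  38.  31.] [ 0.676 -0.344] [0.082 0.086] 1.4
tape 0.47 [456. 297.  60.  87.] [ 0.494 -0.358] [0.11  0.199] 75.1
jar 0.68 [172. 205.  28.  27.] [0.693 0.34 ] [0.065 0.047] 46.9
jar 0.17 [466. 295.  37.  61.] [ 0.493 -0.352] [0.071 0.146] 72.6
screwdriver 0.94 [300. 176.  81.  12.] [ 0.786 -0.006] [0.024 0.104] 1.6
[[-0.9    0.437  0.   ]
 [ 0.437  0.9   -0.   ]
 [-0.    -0.    -1.   ]] 0.75
```

View pics/top0.png

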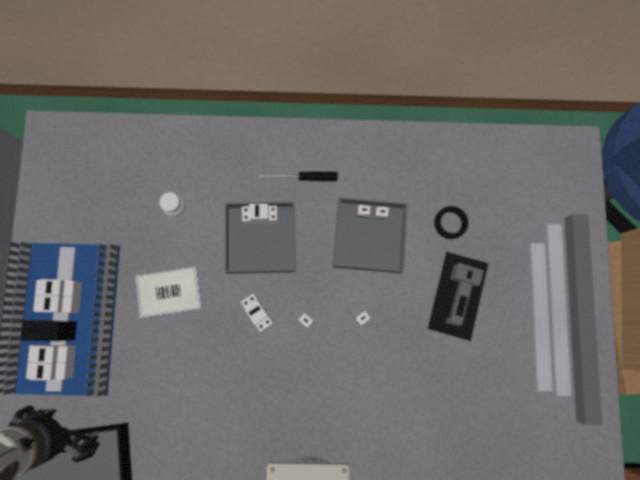

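View pics/scene0.png

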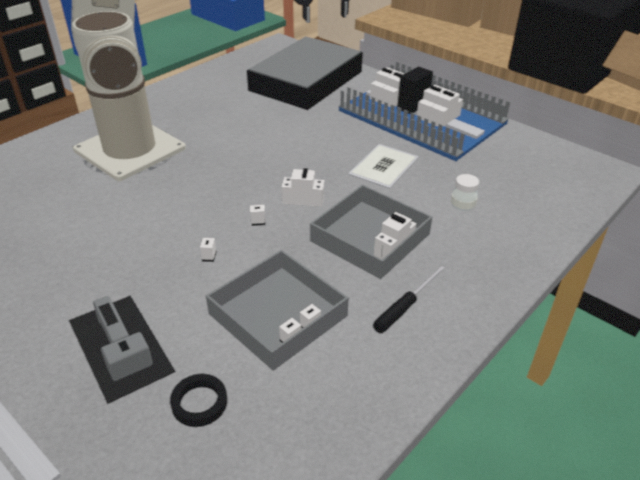

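Run:
```python
from h import *
im=cv2.imread('pics/top1.png')
a=cv2.resize(im[285:337,228:388],(800,260),interpolation=2)
b=cv2.resize(im[245:345,420:500],(320,400)[:2],interpolation=2)
c=cv2.resize(im[260:325,130:210],(400,325),interpolation=2)
o=np.zeros((600,800,3),np.uint8);o[:260]=a
o[260:600,:320]=b[:340];o[260:585,400:]=c;cv2.imwrite('pics/crop.png',o)
m=(im.min(2)>140).astype(np.uint8)
n,l,s,ce=cv2.connectedComponentsWithStats(m)
for i in range(1,n):
    x,y,w,h,A=s[i]
    if 130<x<390 and 190<y<340 and A>20:
        cs=cv2.findContours((l==i).astype(np.uint8),0,2)[0][0].reshape(-1,2)
        z=.036 if y>295 else .005
        P=np.array([at('top',u,v,z)[:2] for u,v in cs],np.float32)
        print(s[i],np.array(cv2.minAreaRect(P)[0]).round(4),np.round(cv2.minAreaRect(P)[1],3),round(cv2.minAreaRect(P)[2],1))
# barcode dark pixels
m=(im.max(2)<110).astype(np.uint8); m[:280]=0;m[304:]=0;m[:,:150]=0;m[:,186:]=0
ys,xs=np.nonzero(m);P=np.array([at('top',u,v,.005)[:2] for u,v in zip(xs,ys)],np.float32);print(cv2.minAreaRect(P),P.mean(0))
```

```text
[159 192  20  23 331] [0.7111 0.3668] [0.048 0.055] 64.2
[242 204  35  17 421] [0.6918 0.1371] [0.041 0.086] 1.5
[358 205  12  10  98] [ 0.7051 -0.1266] [0.023 0.028] 0.4
[376 207  13  10  99] [ 0.7014 -0.1735] [0.023 0.03 ] 0.1
[ 135  267   66   51 2362] [0.4869 0.3527] [0.104 0.15 ] 10.3
[240 294  32  38 507] [0.4413 0.1354] [0.09 0.04] 35.1
[356 311  14  14 116] [ 0.4333 -0.122 ] [0.024 0.031] 39.2
[298 313  15  14 113] [0.4252 0.0139] [0.03  0.024] 52.5
((0.48702216148376465, 0.35247090458869934), (0.022679567337036133, 0.04747776687145233), 11.710610389709473) [0.4878463  0.34846398]
```

View pics/crop.png

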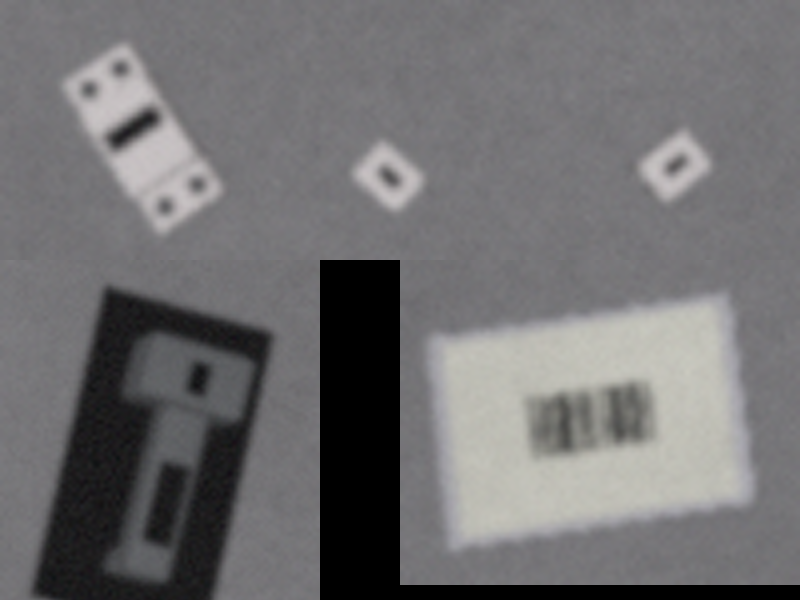

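Request:
{"method": "drive_tool", "body": {
  "rows": [
    {"dx":-6.77,"dy":-3.72,"dz":1.4,"wz":-12.2,"hand":60},
    {"dx":-6.77,"dy":-3.72,"dz":1.4,"wz":-12.2,"hand":60},
    {"dx":-6.77,"dy":-3.72,"dz":1.4,"wz":-12.2,"hand":60},
    {"dx":-6.77,"dy":-3.72,"dz":1.4,"wz":-12.2,"hand":60},
    {"dx":-6.77,"dy":-3.72,"dz":1.4,"wz":-12.2,"hand":60},
    {"dx":-6.77,"dy":-3.72,"dz":1.4,"wz":-12.2,"hand":60},
    {"dx":-6.77,"dy":-3.72,"dz":1.4,"wz":-12.2,"hand":60},
    {"dx":-6.77,"dy":-3.72,"dz":1.4,"wz":-12.2,"hand":60},
    {"dx":-6.77,"dy":-3.72,"dz":1.4,"wz":-12.2,"hand":60},
    {"dx":-6.77,"dy":-3.72,"dz":1.4,"wz":-12.2,"hand":60},
    {"dx":-6.77,"dy":-3.72,"dz":1.4,"wz":-12.2,"hand":60},
    {"dx":-6.77,"dy":-3.72,"dz":1.4,"wz":-12.2,"hand":60}
  ]
}}

```text
invalid input at $.rows[0]: expected keys dx, dy, dz, wx, wy, wz, hand
```

```bash
cat >> h.py <<'E'
def go(p,yaw=None):
    o=bot.get_obs(); M=R.from_quat(o['tool_rot']).as_matrix(); y=np.degrees(np.arctan2(M[1,1],M[0,1]))
    print('clk',round(o['clock'],2),'pos',o['eef_pos'].round(4) if hasattr(o['eef_pos'],'round') else o['eef_pos'],'yaw',round(y,2),'w',round(float(o['grip_width']),4))
    print('d',(M.T@(np.array(p)-o['eef_pos'])/.05).round(2),'wz',None if yaw is None else round(-(((yaw-y+90)%180)-90)/5,2), 'tilt',M[:,2].round(3))
E
python3 -c "
from h import *
pic('scene','s2'); go([.441,.135,.034],125)"
```

```text
clk 0.8 pos [0.2183 0.4498 0.2423] yaw 64.12 w 0.085
d [-6.76 -3.72  4.17] wz -12.18 tilt [ 0. -0. -1.]
```

View pics/s2.png

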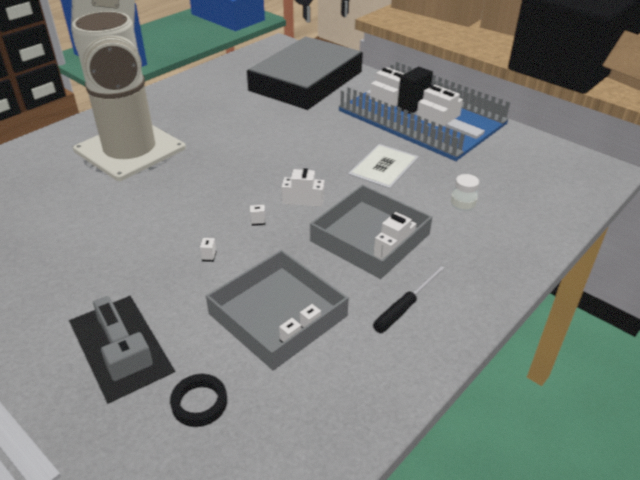

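The move was refused (all keys are needed), so the picture just shows the unchanged scene.

Request:
{"method": "drive_tool", "body": {
  "rows": [
    {"dx":-6.76,"dy":-3.72,"dz":1.4,"wx":0,"wy":0,"wz":-12.2,"hand":60},
    {"dx":-6.76,"dy":-3.72,"dz":1.4,"wx":0,"wy":0,"wz":-12.2,"hand":60},
    {"dx":-6.76,"dy":-3.72,"dz":1.4,"wx":0,"wy":0,"wz":-12.2,"hand":60},
    {"dx":-6.76,"dy":-3.72,"dz":1.4,"wx":0,"wy":0,"wz":-12.2,"hand":60},
    {"dx":-6.76,"dy":-3.72,"dz":1.4,"wx":0,"wy":0,"wz":-12.2,"hand":60},
    {"dx":-6.76,"dy":-3.72,"dz":1.4,"wx":0,"wy":0,"wz":-12.2,"hand":60},
    {"dx":-6.76,"dy":-3.72,"dz":1.4,"wx":0,"wy":0,"wz":-12.2,"hand":60},
    {"dx":-6.76,"dy":-3.72,"dz":1.4,"wx":0,"wy":0,"wz":-12.2,"hand":60},
    {"dx":-6.76,"dy":-3.72,"dz":1.4,"wx":0,"wy":0,"wz":-12.2,"hand":60},
    {"dx":-6.76,"dy":-3.72,"dz":1.4,"wx":0,"wy":0,"wz":-12.2,"hand":60},
    {"dx":-6.76,"dy":-3.72,"dz":1.4,"wx":0,"wy":0,"wz":-12.2,"hand":60},
    {"dx":-6.76,"dy":-3.72,"dz":1.4,"wx":0,"wy":0,"wz":-12.2,"hand":60}
  ]
}}

```text
clock: 2.0
eef_pos: [0.4408, 0.1355, 0.1724]
tool_rot: [-0.302, 0.953, 0.0, -0.0]
ft_force: [-0.4, -0.1, 0.4]
grip_width: 0.0601
grasp_force: 0.0
```

```bash
python3 -c "
from h import *
pic('scene','s3'); go([.441,.135,.034],125)"
```

```text
clk 2.05 pos [0.4407 0.1359 0.1726] yaw 125.2 w 0.0598
d [ 0.01 -0.02  2.77] wz 0.04 tilt [ 0.  0. -1.]
```

View pics/s3.png

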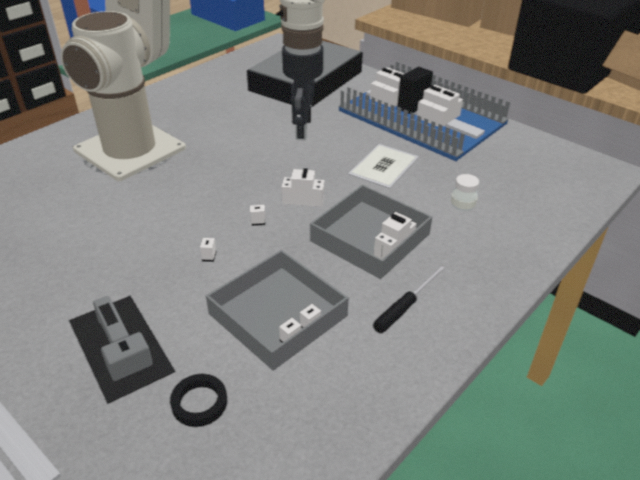

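Gripper (col 302, row 120) hangs straight over the breaker (302,187), fingers on its two wide sides. Descend and grip.

Request:
{"method": "drive_tool", "body": {
  "rows": [
    {"dx":0,"dy":0,"dz":0.7,"wx":0,"wy":0,"wz":0,"hand":60},
    {"dx":0,"dy":0,"dz":1.4,"wx":0,"wy":0,"wz":0,"hand":60},
    {"dx":0,"dy":0,"dz":2.1,"wx":0,"wy":0,"wz":0,"hand":60},
    {"dx":0,"dy":0,"dz":2.5,"wx":0,"wy":0,"wz":0,"hand":60},
    {"dx":0,"dy":0,"dz":2.77,"wx":0,"wy":0,"wz":0,"hand":60},
    {"dx":0,"dy":0,"dz":2.77,"wx":0,"wy":0,"wz":0,"hand":60},
    {"dx":0,"dy":0,"dz":2.77,"wx":0,"wy":0,"wz":0,"hand":20},
    {"dx":0,"dy":0,"dz":2.77,"wx":0,"wy":0,"wz":0,"hand":20},
    {"dx":0,"dy":0,"dz":2.77,"wx":0,"wy":0,"wz":0,"hand":20},
    {"dx":0,"dy":0,"dz":2.77,"wx":0,"wy":0,"wz":0,"hand":20},
    {"dx":0,"dy":0,"dz":2.77,"wx":0,"wy":0,"wz":0,"hand":20},
    {"dx":0,"dy":0,"dz":2.77,"wx":0,"wy":0,"wz":0,"hand":20}
  ]
}}

```text
clock: 3.25
eef_pos: [0.4424, 0.1356, 0.0352]
tool_rot: [-0.302, 0.953, 0.0, 0.002]
ft_force: [0.2, -0.5, 6.9]
grip_width: 0.0352
grasp_force: 60.9
```

```bash
python3 -c "
from h import *
go([.603,.13,.039],125)"
```

```text
clk 3.25 pos [0.4424 0.1356 0.0352] yaw 125.13 w 0.0352
d [-2.56 -1.94 -0.07] wz 0.03 tilt [ 0.003  0.002 -1.   ]
```

Request:
{"method": "drive_tool", "body": {
  "rows": [
    {"dx":0,"dy":0,"dz":-0.5,"wx":0,"wy":0,"wz":0,"hand":20},
    {"dx":0,"dy":0,"dz":-1.2,"wx":0,"wy":0,"wz":0,"hand":20},
    {"dx":0,"dy":0,"dz":-1.7,"wx":0,"wy":0,"wz":0,"hand":20},
    {"dx":-0.4,"dy":-0.3,"dz":-1.8,"wx":0,"wy":0,"wz":0,"hand":20},
    {"dx":-0.9,"dy":-0.7,"dz":-1.8,"wx":0,"wy":0,"wz":0,"hand":20},
    {"dx":-1.4,"dy":-1.1,"dz":-1.8,"wx":0,"wy":0,"wz":0,"hand":20},
    {"dx":-2.0,"dy":-1.5,"dz":-1.8,"wx":0,"wy":0,"wz":0,"hand":20},
    {"dx":-2.4,"dy":-1.8,"dz":-1.8,"wx":0,"wy":0,"wz":0,"hand":20},
    {"dx":-2.56,"dy":-1.94,"dz":-1.8,"wx":0,"wy":0,"wz":0,"hand":20},
    {"dx":-2.56,"dy":-1.94,"dz":-1.5,"wx":0,"wy":0,"wz":0,"hand":20},
    {"dx":-2.56,"dy":-1.94,"dz":-1.0,"wx":0,"wy":0,"wz":0,"hand":20},
    {"dx":-2.56,"dy":-1.94,"dz":-0.6,"wx":0,"wy":0,"wz":0,"hand":20},
    {"dx":-2.56,"dy":-1.94,"dz":-0.3,"wx":0,"wy":0,"wz":0,"hand":20},
    {"dx":-2.56,"dy":-1.94,"dz":-0.15,"wx":0,"wy":0,"wz":0,"hand":20},
    {"dx":-2.56,"dy":-1.94,"dz":-0.1,"wx":0,"wy":0,"wz":0,"hand":20},
    {"dx":-2.56,"dy":-1.94,"dz":-0.1,"wx":0,"wy":0,"wz":0,"hand":20}
  ]
}}

```text
clock: 4.85
eef_pos: [0.6011, 0.1291, 0.0393]
tool_rot: [-0.302, 0.953, 0.0, -0.0]
ft_force: [-0.1, -0.8, -2.4]
grip_width: 0.0355
grasp_force: 60.8
```

```bash
python3 -c "
from h import *
go([.603,.13,.039],125)"
```

```text
clk 4.85 pos [0.6011 0.1291 0.0393] yaw 125.11 w 0.0355
d [-0.04 -0.01  0.01] wz 0.02 tilt [-0.001  0.    -1.   ]
```

Request:
{"method": "drive_tool", "body": {
  "rows": [
    {"dx":0,"dy":0,"dz":0.02,"wx":0,"wy":0,"wz":0,"hand":30},
    {"dx":0,"dy":0,"dz":0.02,"wx":0,"wy":0,"wz":0,"hand":40},
    {"dx":0,"dy":0,"dz":0.02,"wx":0,"wy":0,"wz":0,"hand":60},
    {"dx":0,"dy":0,"dz":0.02,"wx":0,"wy":0,"wz":0,"hand":60},
    {"dx":0,"dy":0,"dz":0.02,"wx":0,"wy":0,"wz":0,"hand":60},
    {"dx":0,"dy":0,"dz":-0.4,"wx":0,"wy":0,"wz":0,"hand":60},
    {"dx":0,"dy":0,"dz":-1.2,"wx":0,"wy":0,"wz":0,"hand":60},
    {"dx":0,"dy":0,"dz":-2.2,"wx":0,"wy":0,"wz":0,"hand":60},
    {"dx":0,"dy":0,"dz":-2.4,"wx":0,"wy":0,"wz":0,"hand":60}
  ]
}}

```text
clock: 5.75
eef_pos: [0.6053, 0.13, 0.1657]
tool_rot: [-0.302, 0.953, -0.001, 0.006]
ft_force: [0.8, 0.3, 1.0]
grip_width: 0.06
grasp_force: 0.0
```

```bash
python3 -c "
from h import *
go([.4252,.0139,.02],142.5)"
```

```text
clk 5.75 pos [0.6053 0.13   0.1657] yaw 125.11 w 0.06
d [4.31 0.19 2.87] wz -3.48 tilt [ 0.011  0.002 -1.   ]
```

Request:
{"method": "drive_tool", "body": {
  "rows": [
    {"dx":0.8,"dy":0.05,"dz":0,"wx":0,"wy":0,"wz":-1,"hand":50},
    {"dx":1.7,"dy":0.1,"dz":0,"wx":0,"wy":0,"wz":-2,"hand":50},
    {"dx":2.6,"dy":0.15,"dz":0.4,"wx":0,"wy":0,"wz":-3,"hand":50},
    {"dx":3.4,"dy":0.19,"dz":0.8,"wx":0,"wy":0,"wz":-3.48,"hand":50},
    {"dx":4.0,"dy":0.19,"dz":1.2,"wx":0,"wy":0,"wz":-3.48,"hand":50},
    {"dx":4.28,"dy":0.19,"dz":1.5,"wx":0,"wy":0,"wz":-3.48,"hand":50},
    {"dx":4.28,"dy":0.19,"dz":1.5,"wx":0,"wy":0,"wz":-3.48,"hand":50},
    {"dx":4.28,"dy":0.19,"dz":1.5,"wx":0,"wy":0,"wz":-3.48,"hand":50}
  ]
}}

```text
clock: 6.55
eef_pos: [0.422, 0.014, 0.0842]
tool_rot: [-0.442, 0.897, -0.0, 0.001]
ft_force: [0.8, 0.8, 0.9]
grip_width: 0.0501
grasp_force: 0.0
```

```bash
python3 -c "
from h import *
im=pic('scene','s4'); go([.4252,.0139,.02],142.5)
a=cv2.resize(im[90:330,130:450],(800,600))[:,:,::-1]; cv2.imwrite('pics/s4c.png',a)"
```

```text
clk 6.6 pos [0.423  0.0142 0.0847] yaw 142.52 w 0.0497
d [-0.02 -0.04  1.29] wz 0.0 tilt [ 0.003  0.    -1.   ]
```

View pics/s4c.png

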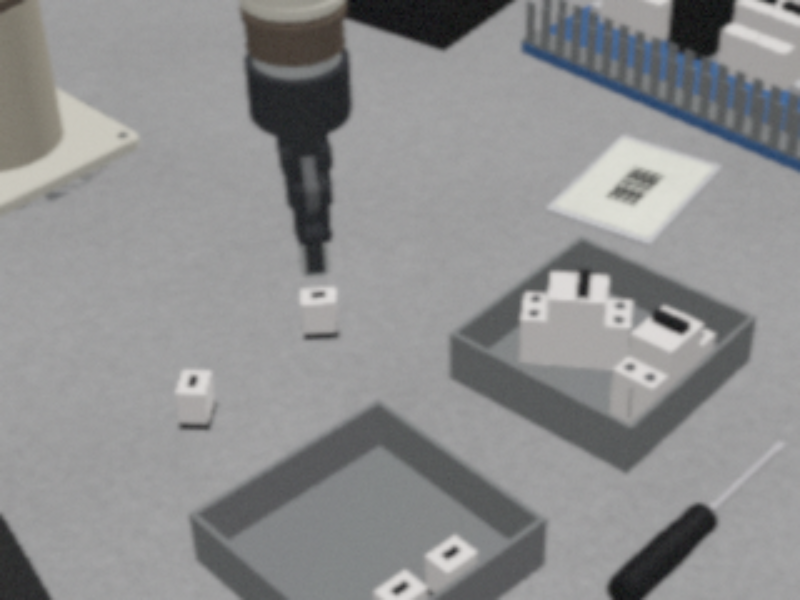

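Breaker stands upright in its bin (575,320); the gripper is over relay_2 (318,310). Descend and grip.

Request:
{"method": "drive_tool", "body": {
  "rows": [
    {"dx":0,"dy":-0.03,"dz":0.5,"wx":0,"wy":0,"wz":0,"hand":50},
    {"dx":0,"dy":-0.03,"dz":0.9,"wx":0,"wy":0,"wz":0,"hand":50},
    {"dx":0,"dy":-0.03,"dz":1.2,"wx":0,"wy":0,"wz":0,"hand":50},
    {"dx":0,"dy":-0.03,"dz":1.28,"wx":0,"wy":0,"wz":0,"hand":50},
    {"dx":0,"dy":-0.03,"dz":1.28,"wx":0,"wy":0,"wz":0,"hand":50},
    {"dx":0,"dy":-0.03,"dz":1.28,"wx":0,"wy":0,"wz":0,"hand":10},
    {"dx":0,"dy":-0.03,"dz":1.28,"wx":0,"wy":0,"wz":0,"hand":10},
    {"dx":0,"dy":-0.03,"dz":1.28,"wx":0,"wy":0,"wz":0,"hand":10},
    {"dx":0,"dy":-0.03,"dz":1.28,"wx":0,"wy":0,"wz":0,"hand":10},
    {"dx":0,"dy":-0.03,"dz":1.28,"wx":0,"wy":0,"wz":0,"hand":10},
    {"dx":0,"dy":-0.03,"dz":1.28,"wx":0,"wy":0,"wz":0,"hand":10},
    {"dx":0,"dy":-0.03,"dz":1.28,"wx":0,"wy":0,"wz":0,"hand":10}
  ]
}}

```text
clock: 7.8
eef_pos: [0.4237, 0.0131, 0.0209]
tool_rot: [-0.442, 0.897, -0.001, 0.001]
ft_force: [0.1, -0.0, 5.9]
grip_width: 0.0207
grasp_force: 59.2
```

```bash
python3 -c "
from h import *
go([.612,-.102,.025],142.5)"
```

```text
clk 7.8 pos [0.4237 0.0131 0.0209] yaw 142.51 w 0.0207
d [-0.47 -4.39 -0.07] wz 0.0 tilt [ 0.003  0.    -1.   ]
```

Request:
{"method": "drive_tool", "body": {
  "rows": [
    {"dx":0,"dy":0,"dz":-0.5,"wx":0,"wy":0,"wz":0,"hand":10},
    {"dx":0,"dy":0,"dz":-1.2,"wx":0,"wy":0,"wz":0,"hand":10},
    {"dx":-0.05,"dy":-0.4,"dz":-1.6,"wx":0,"wy":0,"wz":0,"hand":10},
    {"dx":-0.11,"dy":-1.0,"dz":-1.7,"wx":0,"wy":0,"wz":0,"hand":10},
    {"dx":-0.19,"dy":-1.8,"dz":-1.7,"wx":0,"wy":0,"wz":0,"hand":10},
    {"dx":-0.28,"dy":-2.6,"dz":-1.7,"wx":0,"wy":0,"wz":0,"hand":10},
    {"dx":-0.36,"dy":-3.4,"dz":-1.7,"wx":0,"wy":0,"wz":0,"hand":10},
    {"dx":-0.43,"dy":-4.0,"dz":-1.7,"wx":0,"wy":0,"wz":0,"hand":10},
    {"dx":-0.47,"dy":-4.39,"dz":-1.6,"wx":0,"wy":0,"wz":0,"hand":10},
    {"dx":-0.47,"dy":-4.39,"dz":-1.2,"wx":0,"wy":0,"wz":0,"hand":10},
    {"dx":-0.47,"dy":-4.39,"dz":-0.7,"wx":0,"wy":0,"wz":0,"hand":10},
    {"dx":-0.47,"dy":-4.39,"dz":-0.35,"wx":0,"wy":0,"wz":0,"hand":10},
    {"dx":-0.47,"dy":-4.39,"dz":-0.15,"wx":0,"wy":0,"wz":0,"hand":10},
    {"dx":-0.47,"dy":-4.39,"dz":-0.1,"wx":0,"wy":0,"wz":0,"hand":10},
    {"dx":-0.47,"dy":-4.39,"dz":-0.1,"wx":0,"wy":0,"wz":0,"hand":10}
  ]
}}

```text
clock: 9.3
eef_pos: [0.6105, -0.1019, 0.0252]
tool_rot: [-0.442, 0.897, 0.0, -0.0]
ft_force: [0.3, 0.4, -0.7]
grip_width: 0.0211
grasp_force: 59.1
```

Request:
{"method": "drive_tool", "body": {
  "rows": [
    {"dx":0,"dy":0,"dz":0.02,"wx":0,"wy":0,"wz":0,"hand":18},
    {"dx":0,"dy":0,"dz":0.02,"wx":0,"wy":0,"wz":0,"hand":25},
    {"dx":0,"dy":0,"dz":0.02,"wx":0,"wy":0,"wz":0,"hand":45},
    {"dx":0,"dy":0,"dz":0.02,"wx":0,"wy":0,"wz":0,"hand":45},
    {"dx":0,"dy":0,"dz":0.02,"wx":0,"wy":0,"wz":0,"hand":45},
    {"dx":0,"dy":0,"dz":-0.4,"wx":0,"wy":0,"wz":0,"hand":45},
    {"dx":0,"dy":0,"dz":-1.2,"wx":0,"wy":0,"wz":0,"hand":45},
    {"dx":0,"dy":0,"dz":-1.6,"wx":0,"wy":0,"wz":0,"hand":45},
    {"dx":0,"dy":0,"dz":-1.6,"wx":0,"wy":0,"wz":0,"hand":45}
  ]
}}

```text
clock: 10.2
eef_pos: [0.6137, -0.1024, 0.109]
tool_rot: [-0.442, 0.897, -0.002, 0.003]
ft_force: [-0.1, -0.2, 0.3]
grip_width: 0.0452
grasp_force: 0.0
```

```bash
python3 -c "
from h import *
go([.432,-.1225,.02],39.2)"
```

```text
clk 10.2 pos [ 0.6137 -0.1024  0.109 ] yaw 142.51 w 0.0452
d [2.54 2.65 1.75] wz -15.34 tilt [ 0.008 -0.001 -1.   ]
```

Request:
{"method": "drive_tool", "body": {
  "rows": [
    {"dx":0.5,"dy":0.5,"dz":0,"wx":0,"wy":0,"wz":1.5,"hand":50},
    {"dx":1.0,"dy":1.0,"dz":0,"wx":0,"wy":0,"wz":3,"hand":50},
    {"dx":1.5,"dy":1.5,"dz":0,"wx":0,"wy":0,"wz":4.5,"hand":50},
    {"dx":2.0,"dy":2.0,"dz":0,"wx":0,"wy":0,"wz":6,"hand":50},
    {"dx":2.5,"dy":2.5,"dz":0,"wx":0,"wy":0,"wz":7.5,"hand":50},
    {"dx":2.5,"dy":2.64,"dz":0,"wx":0,"wy":0,"wz":9,"hand":50},
    {"dx":2.5,"dy":2.64,"dz":0,"wx":0,"wy":0,"wz":10.5,"hand":50},
    {"dx":2.5,"dy":2.64,"dz":0,"wx":0,"wy":0,"wz":12,"hand":50},
    {"dx":2.5,"dy":2.64,"dz":0.1,"wx":0,"wy":0,"wz":13.5,"hand":50},
    {"dx":2.5,"dy":2.64,"dz":0.2,"wx":0,"wy":0,"wz":15,"hand":50},
    {"dx":2.5,"dy":2.64,"dz":0.3,"wx":0,"wy":0,"wz":16.5,"hand":50},
    {"dx":2.5,"dy":2.64,"dz":0.3,"wx":0,"wy":0,"wz":18,"hand":50},
    {"dx":2.5,"dy":2.64,"dz":0.4,"wx":0,"wy":0,"wz":19.5,"hand":50},
    {"dx":2.5,"dy":2.64,"dz":0.5,"wx":0,"wy":0,"wz":20.66,"hand":50},
    {"dx":2.5,"dy":2.64,"dz":0.5,"wx":0,"wy":0,"wz":20.66,"hand":50}
  ]
}}

```text
clock: 11.7
eef_pos: [0.4287, -0.1204, 0.0783]
tool_rot: [0.429, 0.903, -0.0, -0.002]
ft_force: [-0.6, 0.6, 0.5]
grip_width: 0.0501
grasp_force: 0.0
```

```bash
python3 -c "
from h import *
pic('scene','s5');meas('relay_1',.02,'scene',6); go([.4325,-.1215,.02],39.2)"
```

```text
relay_1 0.79 [283. 287.  14.  19.] [ 0.609 -0.101] [0.028 0.058] 45.2
relay_1 0.53 [207. 249.  15.  22.] [ 0.434 -0.126] [0.028 0.069] 50.4
clk 11.8 pos [ 0.4294 -0.1206  0.0792] yaw 39.34 w 0.0501
d [-0.05  0.04  1.18] wz 0.03 tilt [-0.001  0.    -1.   ]
```

Request:
{"method": "drive_tool", "body": {
  "rows": [
    {"dx":-0.04,"dy":0.03,"dz":0.4,"wx":0,"wy":0,"wz":0,"hand":50},
    {"dx":-0.04,"dy":0.03,"dz":0.8,"wx":0,"wy":0,"wz":0,"hand":50},
    {"dx":-0.04,"dy":0.03,"dz":1.1,"wx":0,"wy":0,"wz":0,"hand":50},
    {"dx":-0.04,"dy":0.03,"dz":1.17,"wx":0,"wy":0,"wz":0,"hand":50},
    {"dx":-0.04,"dy":0.03,"dz":1.17,"wx":0,"wy":0,"wz":0,"hand":50},
    {"dx":-0.04,"dy":0.03,"dz":1.17,"wx":0,"wy":0,"wz":0,"hand":10},
    {"dx":-0.04,"dy":0.03,"dz":1.17,"wx":0,"wy":0,"wz":0,"hand":10},
    {"dx":-0.04,"dy":0.03,"dz":1.17,"wx":0,"wy":0,"wz":0,"hand":10},
    {"dx":-0.04,"dy":0.03,"dz":1.17,"wx":0,"wy":0,"wz":0,"hand":10},
    {"dx":-0.04,"dy":0.03,"dz":1.17,"wx":0,"wy":0,"wz":0,"hand":10},
    {"dx":-0.04,"dy":0.03,"dz":1.17,"wx":0,"wy":0,"wz":0,"hand":10},
    {"dx":-0.04,"dy":0.03,"dz":1.17,"wx":0,"wy":0,"wz":0,"hand":10}
  ]
}}

```text
clock: 13.0
eef_pos: [0.4335, -0.1217, 0.0223]
tool_rot: [0.429, 0.903, 0.0, 0.001]
ft_force: [-0.6, -0.2, 6.5]
grip_width: 0.021
grasp_force: 59.3
```

```bash
python3 -c "
from h import *
go([.608,-.174,.025],39.2)"
```

```text
clk 13.0 pos [ 0.4335 -0.1217  0.0223] yaw 39.22 w 0.021
d [-3.02  2.04 -0.04] wz 0.0 tilt [ 0.002 -0.001 -1.   ]
```

Request:
{"method": "drive_tool", "body": {
  "rows": [
    {"dx":0,"dy":0,"dz":-0.5,"wx":0,"wy":0,"wz":0,"hand":10},
    {"dx":0,"dy":0,"dz":-1.2,"wx":0,"wy":0,"wz":0,"hand":10},
    {"dx":-0.3,"dy":0.2,"dz":-1.6,"wx":0,"wy":0,"wz":0,"hand":10},
    {"dx":-0.75,"dy":0.5,"dz":-1.7,"wx":0,"wy":0,"wz":0,"hand":10},
    {"dx":-1.35,"dy":0.9,"dz":-1.7,"wx":0,"wy":0,"wz":0,"hand":10},
    {"dx":-2.0,"dy":1.35,"dz":-1.7,"wx":0,"wy":0,"wz":0,"hand":10},
    {"dx":-2.6,"dy":1.75,"dz":-1.7,"wx":0,"wy":0,"wz":0,"hand":10},
    {"dx":-3.02,"dy":2.04,"dz":-1.7,"wx":0,"wy":0,"wz":0,"hand":10},
    {"dx":-3.02,"dy":2.04,"dz":-1.6,"wx":0,"wy":0,"wz":0,"hand":10},
    {"dx":-3.02,"dy":2.04,"dz":-1.2,"wx":0,"wy":0,"wz":0,"hand":10},
    {"dx":-3.02,"dy":2.04,"dz":-0.7,"wx":0,"wy":0,"wz":0,"hand":10},
    {"dx":-3.02,"dy":2.04,"dz":-0.35,"wx":0,"wy":0,"wz":0,"hand":10},
    {"dx":-3.02,"dy":2.04,"dz":-0.15,"wx":0,"wy":0,"wz":0,"hand":10},
    {"dx":-3.02,"dy":2.04,"dz":-0.1,"wx":0,"wy":0,"wz":0,"hand":10},
    {"dx":-3.02,"dy":2.04,"dz":-0.1,"wx":0,"wy":0,"wz":0,"hand":10}
  ]
}}

```text
clock: 14.5
eef_pos: [0.6063, -0.1737, 0.0267]
tool_rot: [0.429, 0.903, -0.0, -0.0]
ft_force: [-0.4, -0.2, -0.1]
grip_width: 0.0207
grasp_force: 58.9
```

Request:
{"method": "drive_tool", "body": {
  "rows": [
    {"dx":0,"dy":0,"dz":0.02,"wx":0,"wy":0,"wz":0,"hand":18},
    {"dx":0,"dy":0,"dz":0.02,"wx":0,"wy":0,"wz":0,"hand":25},
    {"dx":0,"dy":0,"dz":0.02,"wx":0,"wy":0,"wz":0,"hand":45},
    {"dx":0,"dy":0,"dz":0.02,"wx":0,"wy":0,"wz":0,"hand":45},
    {"dx":0,"dy":0,"dz":0.02,"wx":0,"wy":0,"wz":0,"hand":45},
    {"dx":0,"dy":0,"dz":-0.4,"wx":0,"wy":0,"wz":0,"hand":45},
    {"dx":0,"dy":0,"dz":-1.2,"wx":0,"wy":0,"wz":0,"hand":45},
    {"dx":0,"dy":0,"dz":-2.2,"wx":0,"wy":0,"wz":0,"hand":45},
    {"dx":0,"dy":0,"dz":-2.4,"wx":0,"wy":0,"wz":0,"hand":45},
    {"dx":0,"dy":0,"dz":-2.4,"wx":0,"wy":0,"wz":0,"hand":45}
  ]
}}

```text
clock: 15.5
eef_pos: [0.6089, -0.1745, 0.1495]
tool_rot: [0.429, 0.903, 0.001, 0.003]
ft_force: [1.0, 0.3, -0.8]
grip_width: 0.045
grasp_force: 0.0
```

Run:
```python
from h import *
pic('top','t6');pic('scene','s6')
meas('relay_1',.02,'scene',5)
meas('scanner',.046); meas('mat',.003)
for r in bot.look_for('top','scanner_window')[:2]+bot.look_for('top','scanner_grip')[:2]: print(r)
im=cv2.imread('pics/top1.png').astype(int).max(2)
# mat pixels: dark
m=np.zeros((480,640),np.uint8); m[248:345,425:495]=(im[248:345,425:495]<72)
m=cv2.morphologyEx(m,3,np.ones((3,3)))
cs=np.vstack(cv2.findContours(m,0,2)[0]).reshape(-1,2)
print(cv2.minAreaRect(np.array([at('top',u,v,.003)[:2] for u,v in cs],np.float32)))
o=np.zeros((600,800,3),np.uint8)
t=cv2.imread('pics/top1.png');s=cv2.imread('pics/s6.png')
o[:,:400]=cv2.resize(t[248:348,425:492],(400,600),interpolation=2)
o[:300,400:]=cv2.resize(s[240:390,180:380],(400,300))
o[300:,400:]=cv2.resize(s[280:430,40:240],(400,300))
cv2.imwrite('pics/c6.png',o)
```

```text
relay_1 0.74 [285. 288.  20.  23.] [ 0.61  -0.102] [0.031 0.06 ] 47.4
relay_1 0.71 [252. 308.  12.  29.] [ 0.605 -0.175] [0.025 0.061] 47.4
scanner 0.98 [475. 285.  24.  37.] [ 0.517 -0.389] [0.046 0.095] 86.7
mat 0.96 [474. 301.  26.  82.] [ 0.486 -0.403] [0.052 0.2  ] 84.0
{'extent': [475.8, 286.3, 19.4, 44.8], 'score': 0.77}
{'extent': [260.4, 238.9, 71.9, 74.4], 'score': 0.32}
{'extent': [473.0, 286.8, 14.7, 35.9], 'score': 0.85}
((0.4942535161972046, -0.36214911937713623), (0.10818877816200256, 0.198076531291008), 75.29866027832031)
```

View pics/c6.png

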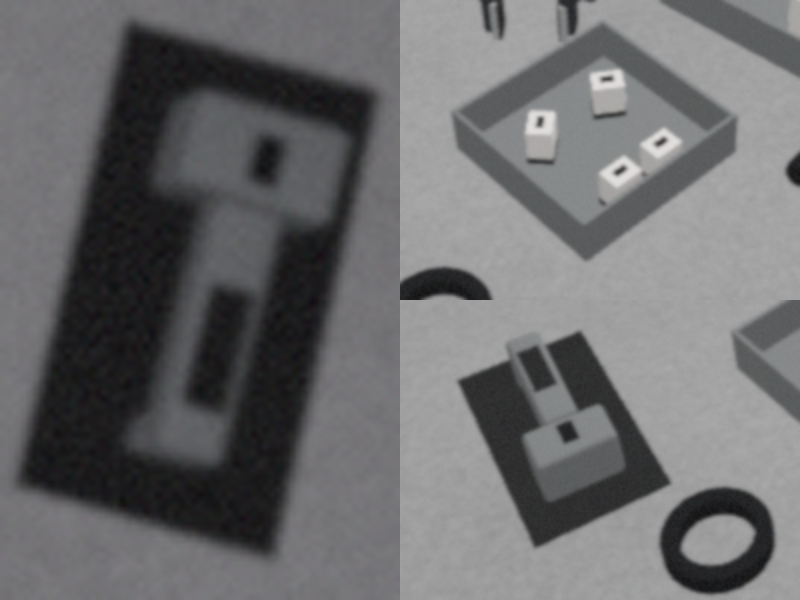

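Run:
```python
from h import *
f=lambda a,b:at('top',425+a/5.97-.4,248+b/6-.4,.046)[:2]
hd=f(265.5,160);sl=f(217,350);tl=f(193,462)
for p in(sl,tl):
    d=hd-p;print(hd,p,np.hypot(*d),np.degrees(np.arctan2(d[1],d[0])))
a=np.radians(-15); org=hd-.05*np.array([np.cos(a),np.sin(a)]);print('org',org,'tail-org',(tl-org)@[np.cos(a),np.sin(a)])
print('barcode',at('top',168.4-.4,292-.4,.005))
go([*org,.029],75)
```

```text
[ 0.54239451 -0.37744992] [ 0.46615559 -0.35590072] 0.0792258783866129 -15.783131663198928
[ 0.54239451 -0.37744992] [ 0.42198304 -0.34523516] 0.1246463497142469 -14.978067854391819
org [ 0.49409821 -0.36450897] tail-org -0.07464634058223352
barcode [0.48674506 0.35142787 0.005     ]
clk 15.85 pos [ 0.6059 -0.1737  0.1443] yaw 39.21 w 0.045
d [-1.55 -4.14  2.31] wz -7.16 tilt [-0.003  0.001 -1.   ]
```

Request:
{"method": "drive_tool", "body": {
  "rows": [
    {"dx":-0.25,"dy":-0.7,"dz":0,"wx":0,"wy":0,"wz":-1.2,"hand":55},
    {"dx":-0.6,"dy":-1.6,"dz":0,"wx":0,"wy":0,"wz":-2.6,"hand":55},
    {"dx":-0.95,"dy":-2.5,"dz":0,"wx":0,"wy":0,"wz":-4,"hand":55},
    {"dx":-1.25,"dy":-3.3,"dz":0.4,"wx":0,"wy":0,"wz":-5.4,"hand":55},
    {"dx":-1.45,"dy":-3.9,"dz":0.8,"wx":0,"wy":0,"wz":-6.6,"hand":55},
    {"dx":-1.55,"dy":-4.14,"dz":1.1,"wx":0,"wy":0,"wz":-7.12,"hand":55},
    {"dx":-1.55,"dy":-4.14,"dz":1.1,"wx":0,"wy":0,"wz":-7.12,"hand":55},
    {"dx":-1.55,"dy":-4.14,"dz":1.1,"wx":0,"wy":0,"wz":-7.12,"hand":55}
  ]
}}

```text
clock: 16.65
eef_pos: [0.4953, -0.3644, 0.0907]
tool_rot: [0.133, 0.991, 0.001, -0.001]
ft_force: [1.1, 0.2, 0.4]
grip_width: 0.0547
grasp_force: 0.0
```

Run:
```python
from h import *
im=pic('scene','s7');go([.494,-.3645,.0275],74.8)
cv2.imwrite('pics/c7.png',cv2.resize(im[200:430,20:320],(800,600))[:,:,::-1])
```

```text
clk 16.7 pos [ 0.4962 -0.3643  0.0915] yaw 74.81 w 0.0552
d [ 0.04 -0.02  1.28] wz 0.0 tilt [ 0.  0. -1.]
```

View pics/c7.png

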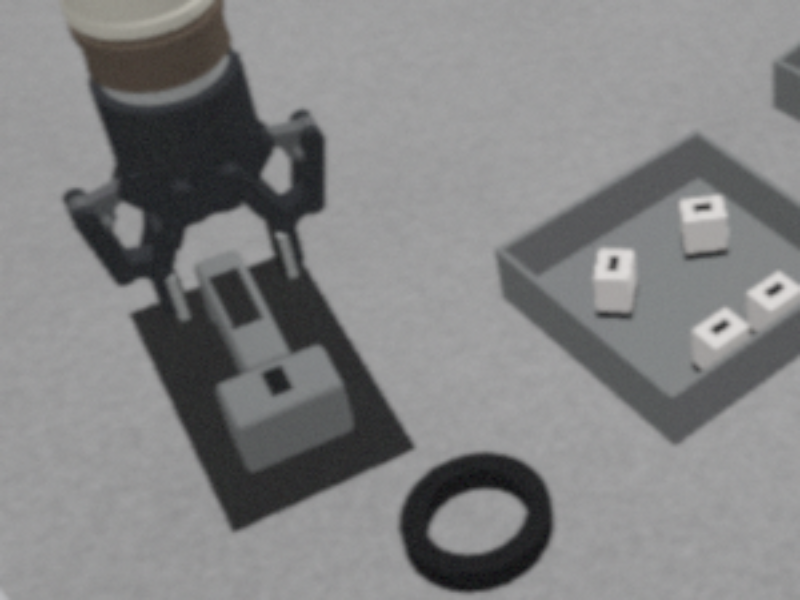

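The open fingers (180,300) and (288,255) straddle the handle. Descend and grip.

Request:
{"method": "drive_tool", "body": {
  "rows": [
    {"dx":0.02,"dy":-0.02,"dz":0.4,"wx":0,"wy":0,"wz":0,"hand":55},
    {"dx":0.02,"dy":-0.02,"dz":0.8,"wx":0,"wy":0,"wz":0,"hand":55},
    {"dx":0.02,"dy":-0.02,"dz":1.15,"wx":0,"wy":0,"wz":0,"hand":55},
    {"dx":0.02,"dy":-0.02,"dz":1.28,"wx":0,"wy":0,"wz":0,"hand":55},
    {"dx":0.02,"dy":-0.02,"dz":1.28,"wx":0,"wy":0,"wz":0,"hand":55},
    {"dx":0.02,"dy":-0.02,"dz":1.28,"wx":0,"wy":0,"wz":0,"hand":15},
    {"dx":0.02,"dy":-0.02,"dz":1.28,"wx":0,"wy":0,"wz":0,"hand":15},
    {"dx":0.02,"dy":-0.02,"dz":1.28,"wx":0,"wy":0,"wz":0,"hand":15},
    {"dx":0.02,"dy":-0.02,"dz":1.28,"wx":0,"wy":0,"wz":0,"hand":15},
    {"dx":0.02,"dy":-0.02,"dz":1.28,"wx":0,"wy":0,"wz":0,"hand":15},
    {"dx":0.02,"dy":-0.02,"dz":1.28,"wx":0,"wy":0,"wz":0,"hand":15},
    {"dx":0.02,"dy":-0.02,"dz":1.28,"wx":0,"wy":0,"wz":0,"hand":15}
  ]
}}

```text
clock: 17.9
eef_pos: [0.4956, -0.366, 0.0291]
tool_rot: [0.132, 0.991, -0.0, 0.002]
ft_force: [0.4, 1.7, 5.3]
grip_width: 0.0275
grasp_force: 60.4
```

Run:
```python
from h import *
# scanner x at 10.6deg; origin = barcode - 0.05*dir ; grip offset ~0
a=np.radians(10.6);b=np.array([.487,.352]);p=b-.05*np.array([np.cos(a),np.sin(a)]);print(p)
go([*p,.079],100.6); go([.40,0,.18],85)
```

```text
[0.43785323 0.34280243]
clk 17.9 pos [ 0.4956 -0.366   0.0291] yaw 74.83 w 0.0275
d [ 4.82 13.38 -1.02] wz -5.15 tilt [ 0.003 -0.001 -1.   ]
clk 17.9 pos [ 0.4956 -0.366   0.0291] yaw 74.83 w 0.0275
d [ 3.75  6.56 -3.03] wz -2.03 tilt [ 0.003 -0.001 -1.   ]
```

Request:
{"method": "drive_tool", "body": {
  "rows": [
    {"dx":0,"dy":0,"dz":-0.4,"wx":0,"wy":0,"wz":0,"hand":15},
    {"dx":0,"dy":0,"dz":-1.0,"wx":0,"wy":0,"wz":0,"hand":15},
    {"dx":0,"dy":0,"dz":-1.6,"wx":0,"wy":0,"wz":0,"hand":15},
    {"dx":0.05,"dy":0.15,"dz":-2.1,"wx":0,"wy":0,"wz":0,"hand":15},
    {"dx":0.15,"dy":0.42,"dz":-2.3,"wx":0,"wy":0,"wz":-0.2,"hand":15},
    {"dx":0.3,"dy":0.83,"dz":-2.3,"wx":0,"wy":0,"wz":-0.4,"hand":15},
    {"dx":0.5,"dy":1.4,"dz":-2.3,"wx":0,"wy":0,"wz":-0.7,"hand":15},
    {"dx":0.75,"dy":2.08,"dz":-2.3,"wx":0,"wy":0,"wz":-1.0,"hand":15},
    {"dx":1.0,"dy":2.78,"dz":-2.3,"wx":0,"wy":0,"wz":-1.4,"hand":15},
    {"dx":1.25,"dy":3.47,"dz":-2.3,"wx":0,"wy":0,"wz":-1.8,"hand":15},
    {"dx":1.5,"dy":4.16,"dz":-2.3,"wx":0,"wy":0,"wz":-2.2,"hand":15},
    {"dx":1.75,"dy":4.86,"dz":-2.3,"wx":0,"wy":0,"wz":-2.6,"hand":15},
    {"dx":2.0,"dy":5.55,"dz":-2.3,"wx":0,"wy":0,"wz":-3.0,"hand":15},
    {"dx":2.25,"dy":6.25,"dz":-2.3,"wx":0,"wy":0,"wz":-3.4,"hand":15},
    {"dx":2.45,"dy":6.8,"dz":-2.3,"wx":0,"wy":0,"wz":-3.8,"hand":15},
    {"dx":2.6,"dy":7.22,"dz":-2.3,"wx":0,"wy":0,"wz":-4.2,"hand":15},
    {"dx":2.7,"dy":7.5,"dz":-2.3,"wx":0,"wy":0,"wz":-4.6,"hand":15},
    {"dx":2.7,"dy":7.5,"dz":-2.3,"wx":0,"wy":0,"wz":-4.9,"hand":15},
    {"dx":2.7,"dy":7.5,"dz":-2.3,"wx":0,"wy":0,"wz":-5.15,"hand":15},
    {"dx":2.7,"dy":7.5,"dz":-2.3,"wx":0,"wy":0,"wz":-5.15,"hand":15}
  ]
}}

```text
clock: 19.9
eef_pos: [0.4617, 0.0312, 0.1418]
tool_rot: [-0.092, 0.996, -0.0, -0.001]
ft_force: [0.1, -0.5, -1.9]
grip_width: 0.027
grasp_force: 59.5
```

Run:
```python
from h import *
go([.4395,.342,.081],100.6)
```

```text
clk 19.9 pos [0.4617 0.0312 0.1418] yaw 100.56 w 0.027
d [-0.7   6.19  1.21] wz -0.01 tilt [-0.001 -0.    -1.   ]
```

Request:
{"method": "drive_tool", "body": {
  "rows": [
    {"dx":-0.02,"dy":0.15,"dz":0,"wx":0,"wy":0,"wz":0,"hand":15},
    {"dx":-0.06,"dy":0.5,"dz":0,"wx":0,"wy":0,"wz":0,"hand":15},
    {"dx":-0.12,"dy":1.1,"dz":0,"wx":0,"wy":0,"wz":0,"hand":15},
    {"dx":-0.2,"dy":1.8,"dz":0,"wx":0,"wy":0,"wz":0,"hand":15},
    {"dx":-0.29,"dy":2.6,"dz":0,"wx":0,"wy":0,"wz":0,"hand":15},
    {"dx":-0.38,"dy":3.4,"dz":0,"wx":0,"wy":0,"wz":0,"hand":15},
    {"dx":-0.47,"dy":4.2,"dz":0,"wx":0,"wy":0,"wz":0,"hand":15},
    {"dx":-0.55,"dy":4.9,"dz":0,"wx":0,"wy":0,"wz":0,"hand":15},
    {"dx":-0.62,"dy":5.5,"dz":0.1,"wx":0,"wy":0,"wz":0,"hand":15},
    {"dx":-0.67,"dy":5.9,"dz":0.4,"wx":0,"wy":0,"wz":0,"hand":15},
    {"dx":-0.7,"dy":6.19,"dz":0.8,"wx":0,"wy":0,"wz":0,"hand":15},
    {"dx":-0.7,"dy":6.19,"dz":1.1,"wx":0,"wy":0,"wz":0,"hand":15},
    {"dx":-0.7,"dy":6.19,"dz":1.2,"wx":0,"wy":0,"wz":0,"hand":15},
    {"dx":-0.7,"dy":6.19,"dz":1.2,"wx":0,"wy":0,"wz":0,"hand":15},
    {"dx":-0.7,"dy":6.19,"dz":1.2,"wx":0,"wy":0,"wz":0,"hand":15}
  ]
}}

```text
clock: 21.4
eef_pos: [0.4405, 0.3422, 0.0829]
tool_rot: [-0.092, 0.996, 0.0, 0.0]
ft_force: [0.8, 0.4, -1.6]
grip_width: 0.0273
grasp_force: 59.5
```

Run:
```python
from h import *
im=pic('scene','s8');go([.4395,.342,.081],100.6)
cv2.imwrite('pics/c8.png',cv2.resize(im[50:290,250:570],(800,600))[:,:,::-1])
```

```text
clk 21.45 pos [0.4407 0.3424 0.0833] yaw 100.51 w 0.027
d [ 0.03 -0.    0.05] wz -0.02 tilt [ 0.001  0.001 -1.   ]
```

View pics/c8.png

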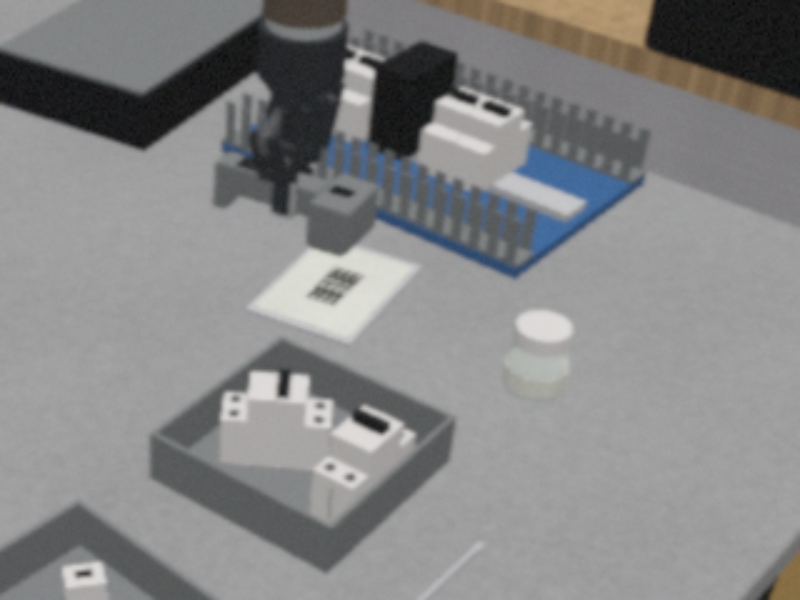

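The level scanner head (342,200) hangs above the barcode (335,287). Hold steady, then check the head's position.

Request:
{"method": "drive_tool", "body": {
  "rows": [
    {"dx":0,"dy":0,"dz":0,"wx":0,"wy":0,"wz":0,"hand":15},
    {"dx":0,"dy":0,"dz":0,"wx":0,"wy":0,"wz":0,"hand":15},
    {"dx":0,"dy":0,"dz":0,"wx":0,"wy":0,"wz":0,"hand":15},
    {"dx":0,"dy":0,"dz":0,"wx":0,"wy":0,"wz":0,"hand":15},
    {"dx":0,"dy":0,"dz":0,"wx":0,"wy":0,"wz":0,"hand":15},
    {"dx":0,"dy":0,"dz":0,"wx":0,"wy":0,"wz":0,"hand":15},
    {"dx":0,"dy":0,"dz":0,"wx":0,"wy":0,"wz":0,"hand":15},
    {"dx":0,"dy":0,"dz":0,"wx":0,"wy":0,"wz":0,"hand":15},
    {"dx":0,"dy":0,"dz":0,"wx":0,"wy":0,"wz":0,"hand":15},
    {"dx":0,"dy":0,"dz":0,"wx":0,"wy":0,"wz":0,"hand":15},
    {"dx":0,"dy":0,"dz":0,"wx":0,"wy":0,"wz":0,"hand":15},
    {"dx":0,"dy":0,"dz":0,"wx":0,"wy":0,"wz":0,"hand":15},
    {"dx":0,"dy":0,"dz":0,"wx":0,"wy":0,"wz":0,"hand":15}
  ]
}}

```text
clock: 22.75
eef_pos: [0.4399, 0.3424, 0.0823]
tool_rot: [-0.092, 0.996, -0.0, 0.0]
ft_force: [0.3, 0.6, -2.8]
grip_width: 0.0272
grasp_force: 59.5
```

Run:
```python
from h import *
g=lambda a,b,z:at('scene',250+a/2.5,50+b/2.5,z).round(3)
print(g(342,192,.102),g(335,287,.005))
go([.4956,-.366,.0295],74.8);
```

```text
[0.488 0.348 0.102] [0.491 0.347 0.005]
clk 22.75 pos [0.4399 0.3424 0.0823] yaw 100.56 w 0.0272
d [  1.5  -14.13   1.06] wz 5.15 tilt [ 0. -0. -1.]
```

Head centre and barcode agree to about 3 mm. Carry the scanner back.

Request:
{"method": "drive_tool", "body": {
  "rows": [
    {"dx":0,"dy":0,"dz":-0.3,"wx":0,"wy":0,"wz":0,"hand":15},
    {"dx":0,"dy":0,"dz":-0.8,"wx":0,"wy":0,"wz":0,"hand":15},
    {"dx":0.02,"dy":-0.2,"dz":-1.2,"wx":0,"wy":0,"wz":0,"hand":15},
    {"dx":0.05,"dy":-0.6,"dz":-1.2,"wx":0,"wy":0,"wz":0,"hand":15},
    {"dx":0.12,"dy":-1.2,"dz":-1.2,"wx":0,"wy":0,"wz":0,"hand":15},
    {"dx":0.2,"dy":-1.9,"dz":-1.2,"wx":0,"wy":0,"wz":0.3,"hand":15},
    {"dx":0.28,"dy":-2.65,"dz":-1.2,"wx":0,"wy":0,"wz":0.7,"hand":15},
    {"dx":0.36,"dy":-3.4,"dz":-1.2,"wx":0,"wy":0,"wz":1.1,"hand":15},
    {"dx":0.44,"dy":-4.15,"dz":-1.2,"wx":0,"wy":0,"wz":1.5,"hand":15},
    {"dx":0.52,"dy":-4.9,"dz":-1.2,"wx":0,"wy":0,"wz":1.9,"hand":15},
    {"dx":0.6,"dy":-5.65,"dz":-1.2,"wx":0,"wy":0,"wz":2.3,"hand":15},
    {"dx":0.68,"dy":-6.4,"dz":-1.2,"wx":0,"wy":0,"wz":2.7,"hand":15},
    {"dx":0.76,"dy":-7.15,"dz":-1.2,"wx":0,"wy":0,"wz":3.1,"hand":15},
    {"dx":0.84,"dy":-7.9,"dz":-1.2,"wx":0,"wy":0,"wz":3.5,"hand":15},
    {"dx":0.92,"dy":-8.65,"dz":-1.2,"wx":0,"wy":0,"wz":3.9,"hand":15},
    {"dx":1.0,"dy":-9.4,"dz":-1.2,"wx":0,"wy":0,"wz":4.3,"hand":15},
    {"dx":1.08,"dy":-10.1,"dz":-1.2,"wx":0,"wy":0,"wz":4.7,"hand":15},
    {"dx":1.13,"dy":-10.6,"dz":-1.2,"wx":0,"wy":0,"wz":5.0,"hand":15},
    {"dx":1.15,"dy":-10.8,"dz":-1.2,"wx":0,"wy":0,"wz":5.15,"hand":15},
    {"dx":1.15,"dy":-10.8,"dz":-1.2,"wx":0,"wy":0,"wz":5.15,"hand":15}
  ]
}}

```text
clock: 24.75
eef_pos: [0.4824, -0.2, 0.1422]
tool_rot: [0.133, 0.991, 0.0, 0.0]
ft_force: [0.1, -0.4, -1.8]
grip_width: 0.027
grasp_force: 59.5
```

Run:
```python
from h import *
go([.4956,-.366,.0295],74.8);
```

```text
clk 24.75 pos [ 0.4824 -0.2     0.1422] yaw 74.69 w 0.027
d [-1.13 -3.13  2.25] wz -0.02 tilt [ 0.  0. -1.]
```

Request:
{"method": "drive_tool", "body": {
  "rows": [
    {"dx":-0.1,"dy":-0.3,"dz":0,"wx":0,"wy":0,"wz":0,"hand":15},
    {"dx":-0.3,"dy":-0.85,"dz":0,"wx":0,"wy":0,"wz":0,"hand":15},
    {"dx":-0.55,"dy":-1.5,"dz":0,"wx":0,"wy":0,"wz":0,"hand":15},
    {"dx":-0.8,"dy":-2.2,"dz":0.2,"wx":0,"wy":0,"wz":0,"hand":15},
    {"dx":-1.0,"dy":-2.8,"dz":0.5,"wx":0,"wy":0,"wz":0,"hand":15},
    {"dx":-1.13,"dy":-3.13,"dz":0.9,"wx":0,"wy":0,"wz":0,"hand":15},
    {"dx":-1.13,"dy":-3.13,"dz":1.3,"wx":0,"wy":0,"wz":0,"hand":15},
    {"dx":-1.13,"dy":-3.13,"dz":1.7,"wx":0,"wy":0,"wz":0,"hand":15},
    {"dx":-1.13,"dy":-3.13,"dz":2.0,"wx":0,"wy":0,"wz":0,"hand":15},
    {"dx":-1.13,"dy":-3.13,"dz":2.15,"wx":0,"wy":0,"wz":0,"hand":15},
    {"dx":-1.13,"dy":-3.13,"dz":2.22,"wx":0,"wy":0,"wz":0,"hand":15},
    {"dx":-1.13,"dy":-3.13,"dz":2.24,"wx":0,"wy":0,"wz":0,"hand":15},
    {"dx":-1.13,"dy":-3.13,"dz":2.24,"wx":0,"wy":0,"wz":0,"hand":15}
  ]
}}

```text
clock: 26.05
eef_pos: [0.4965, -0.365, 0.0311]
tool_rot: [0.132, 0.991, -0.0, 0.001]
ft_force: [-0.5, 0.7, -1.7]
grip_width: 0.0272
grasp_force: 59.6
```

Request:
{"method": "drive_tool", "body": {
  "rows": [
    {"dx":0,"dy":0,"dz":0.01,"wx":0,"wy":0,"wz":0,"hand":24},
    {"dx":0,"dy":0,"dz":0.01,"wx":0,"wy":0,"wz":0,"hand":32},
    {"dx":0,"dy":0,"dz":0.01,"wx":0,"wy":0,"wz":0,"hand":55},
    {"dx":0,"dy":0,"dz":0.01,"wx":0,"wy":0,"wz":0,"hand":55},
    {"dx":0,"dy":0,"dz":0.01,"wx":0,"wy":0,"wz":0,"hand":55},
    {"dx":0,"dy":0,"dz":0.01,"wx":0,"wy":0,"wz":0,"hand":55},
    {"dx":0,"dy":0,"dz":-0.4,"wx":0,"wy":0,"wz":0,"hand":55},
    {"dx":0,"dy":0,"dz":-1.2,"wx":0,"wy":0,"wz":0,"hand":55},
    {"dx":0,"dy":0,"dz":-2.0,"wx":0,"wy":0,"wz":0,"hand":55},
    {"dx":0.5,"dy":0.5,"dz":-2.4,"wx":0,"wy":0,"wz":0,"hand":55},
    {"dx":1.2,"dy":1.2,"dz":-2.4,"wx":0,"wy":0,"wz":0,"hand":55},
    {"dx":2.0,"dy":2.0,"dz":-2.4,"wx":0,"wy":0,"wz":0,"hand":55},
    {"dx":2.5,"dy":2.5,"dz":-2.4,"wx":0,"wy":0,"wz":0,"hand":55},
    {"dx":2.5,"dy":2.5,"dz":-2.4,"wx":0,"wy":0,"wz":0,"hand":55},
    {"dx":2.5,"dy":2.5,"dz":-2.4,"wx":0,"wy":0,"wz":0,"hand":55}
  ]
}}

```text
clock: 27.55
eef_pos: [0.408, -0.2109, 0.1508]
tool_rot: [0.131, 0.991, -0.0, 0.001]
ft_force: [0.7, 0.3, -0.2]
grip_width: 0.0549
grasp_force: 0.0
```

Run:
```python
from h import *
pic('scene','s9');go([.494,-.3645,.0275],74.8)
```

```text
clk 27.6 pos [ 0.4089 -0.2119  0.151 ] yaw 74.84 w 0.0549
d [-2.44 -2.5   2.48] wz 0.01 tilt [ 0.002 -0.001 -1.   ]
```

View pics/s9.png

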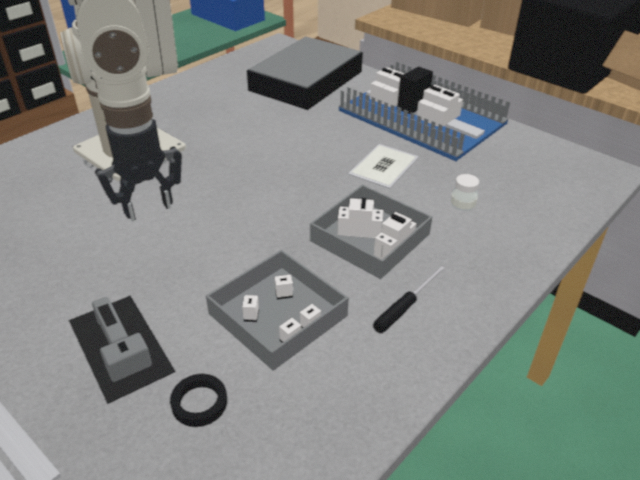

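The scanner is back on its mat (120,345), the breaker (360,218) and relays (283,287), (251,308) are in their bins, the bystanders haven't moved, and the arm is clear.

```bash
python3 -c "
from workcell import bot
print(bot.job_done())"
```

```text
the job is handed in; nothing more can be done
None
```

The job is handed in, with no verdict returned. The last picture shows the breaker and both relays in their bins, the scanner back on its mat after a 1.3 s hold about 5 cm over the barcode, and the tape, jar and screwdriver where they were.

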